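# Vent the bench steriliser into the kidney dish

### The arm

A 6-joint arm with a two-finger parallel gripper is mounted at the origin on a cart in front of the work surface, level with it; the furniture and walls round the work are solid. World frame = base frame: x ahead of the robot, y to its left, z up, the work surface at z = 0. Lengths are in m, angles in rad, forces in N, time in s.
With the tool pointing down it reaches from about 0.325 to 0.9 m from the base axis. Payload 6.1 kg.
Tool frame: the origin (TCP) lies midway between the tips of the shut fingers; the grasp point (between the pads) lies 19 mm behind it; x points along the fingers, y is the direction in which the jaws open and shut, and the axes are right-handed (so a half turn about x gives the same grasp; the last joint's range is limited). The gripper opens to 85 mm and grips with 20 to 120 N. Pads are 22 mm wide; open, the fingers measure 114 mm over their backs; the gripper's body (76 mm by 85 mm) begins 54 mm behind the grasp point. The pads swing forward as they close: fully open they stand 13 mm farther back than shut.
Start: joints at [1.087, 0.22, 1.526, -0, 1.395, -0.126], TCP at [0.219, 0.585, 0.197] pointing down, gripper open.
Joint ranges: [-2.98, 2.98], [-0.91, 2.08], [0.09, 2.57], [-1.24, 4.39], [0.2, 2.65], [-2.68, 2.68]. Speed limits (rad/s): [2.57, 2.57, 3.01, 3.14, 3.14, 3.14].

### API

Orientations are given as [roll, pitch, yaw] about the fixed x, y, z axes, in that order (R = Rz(yaw) Ry(pitch) Rx(roll)).
In Python, from plant import movep, move_l, set_joints, gripper_to, hold, inverse_kinematics, observe, get_image, get_calibration, Unreachable, job_done gives the robot as it stands. Calls block until the motion is done:
- movep(position, orientation): joint-space move of the TCP to a pose.
- move_l(position, feed=0.15, rotation=None, max_force=None): straight line of the TCP; rotation=None keeps the orientation; feed is the mean speed in m/s. With max_force (N) it stops when the force on the tool has changed by that much, and returns True; else False.
- set_joints(angles): joint-space move.
- gripper_to(opening, f_grip=None): finger opening in m; f_grip is the grip in N (None keeps the last); returns when the fingers have stopped.
- hold(seconds).
- inverse_kinematics(position, orientation): joint angles nearest the present ones, or None.
- observe(): the state.
- get_image(name): name is "scene" or "top" or "wrist"; returns (picture, depth): 400x640x3 uint8, red, green, blue; 400x640 float32, m along the optical axis (not along the pixel's ray), 0 where there is no reading.
- get_calibration(name): a dict with "intrinsics" (3x3 intrinsics, pixels), "world_from_camera" (4x4, takes a point from camera to world coordinates). Camera axes: x right, y down, z forward; pixel columns grow to the right and rows downward; lengths in m; the calibration is good to about 2 mm. The wrist camera is an equidistant fisheye: a pixel r from the principal point sees the ray r / f radians off the axis. A picture is of the moment at which its call begins: read the wrist's pose just before it. get_calibration takes no time and is no camera call; for the wrist camera it gives the pose at the moment of the call.
A pose or a line that the arm cannot do raises Unreachable and nothing moves.
- job_done(): hands the job in, once; it reports no verdict.
The state is a dict: "time_s": time; "q": joint angles; "joint_velocities": joint speeds; "joint_torque": joint torques, N m; "eef_pos": TCP position; "tcp_rot": TCP orientation; "ft_force": force on the tool from outside, world axes, zero at the start; "torque": the same for the moment, N m; "opening": finger opening in m.
Only numpy, scipy, OpenCV 4.12 (cv2) and the standard library are available. Lean on these libraries where they do the work, as an engineer would, in place of code of your own. Each camera call takes 0.05 s, during which the arm holds its last target.

### The job

Get the bench steriliser ready to open. First push the steel kidney dish along the worktop, without picking it up, until the steriliser's vent spout stands over the middle of the dish; then reach in through the window of the steel guard on top, without touching the guard, and press the black vent lever all the way down so that the gauge falls to zero. Leave the other things where they are and draw the hand clear at the end.

Things in the scene. Friction and masses are not known exactly. Their poses are not given: they have to be found in the camera images.
- steriliser: White bench steriliser, fixed, 280 mm deep (its x), 300 mm wide (its y), its flat top 165 mm above the worktop. Origin: middle of its underside, on the worktop; at yaw 0 its front with the steel door faces -x (the robot) and +y is its left side. It starts turned by up to 0.22 rad.
- spout_tip (a point): Lower end of the bent steel vent spout (16 mm across), which points straight down, 55 mm out from the steriliser's left (+y) side and 66 mm above the worktop. The axes are those of the steriliser.
- kidney_dish: Loose steel kidney dish, 100 mm (its x) by 202 mm (its y) over the rim, 32 mm high, 0.11 to 0.22 kg; walls lean in to a flat floor. Origin: middle of its underside. It starts left of the spout, middle 95 to 130 mm farther out (steriliser's +y), long axis roughly along the steriliser's x, its long nearly straight wall (at its x = -50 mm) facing away from the steriliser. It fits under the spout.
- window (a point): Middle of the rectangular window, level with the top face of the guard plate, 215 mm above the worktop. The window is 72 mm (x) by 60 mm (y); the lever's paddle lies below its middle. The plate is level, 170 mm (x) by 112 mm (y), 4 mm thick, 50 mm above the steriliser's top; screw heads stand 3 mm above it. Axes as the steriliser's.
- guard: The guard itself (plate, 30 mm skirts turned down at both sides and the rear, four standoffs), fixed on the steriliser; its origin and axes coincide with those of the steriliser. Must not be touched.
- paddle (a point): Middle of the top face of the vent lever's black ribbed paddle, 34 mm (x) by 36 mm (y). At the start it is 204 mm above the worktop, 11 mm below the guard's top face, under the middle of the window. The lever's pivot lies 80 mm behind it (steriliser's +x); pressed fully it is 24 mm lower, 15 mm above the steriliser's top.
- vent_lever (a joint): Angle of the vent lever in rad: 0 up (valve shut), 0.30 pressed down to its stop (valve open). It has stiff friction, about 5 N at the paddle, and stays where it is left.
- gauge_needle (a joint): Angle of the needle of the round pressure gauge at the front right of the steriliser's top, in rad: 0 at working pressure, 3.14 at the zero mark. It follows the lever with a lag of about a second.
- vial_c: Brown injection vial, 32 mm across, 62 mm high, standing loose left of the steriliser's rear half, behind the spout. Origin: middle of its underside. Leave alone.
- vial_a: Clear injection vial, 25 mm across, 52 mm high, standing loose beside the brown one. Origin: middle of its underside. Leave alone.
- sample_cup_2: Sample cup with screw cap, 60 mm across, 64 mm high, standing loose at the back left. Origin: middle of its underside. Leave alone.
- carton_suture: Flat carton, 55 x 110 x 30 mm, lying loose at the left. Origin: middle of its underside. Leave alone.
- thermometer: Digital thermometer, 19 x 129 x 12 mm, lying loose at the front left. Origin: middle of its underside. Leave alone.
- syringe_5: Capped syringe, 28 x 159 x 17 mm, lying loose in front of the steriliser. Origin: on its underside. Leave alone.
- forceps_a: Steel forceps, 22 x 140 x 11 mm, lying loose at the front right. Origin: middle of the underside. Leave alone.
Things that resemble listed ones, but are neither listed nor needed, are in the scene too. There is more than one size of the kidney_dish; the job needs the larger.

How it is judged:
By the outcome, as a careful person would: the job done as asked, in the order asked, and still so for the second after the job is handed in, with the robot touching nothing.
It also fails if it takes over 43 s, if anything falls off the work surface, if the arm or the gripper's body presses on something with over 40 N, if the wrist force passes 120 N, or if a joint passes its speed limit or range.

## Working session

There is one attempt and no reset: what is moved stays moved. The work goes in short steps, each a Python script; the robot and the scene stay as the last script left them, time stands still between calls to the robot, and variables do not carry over. Pictures are saved under pics/ and viewed, and the job is handed in when it is done.

```bash
mkdir -p pics; ls
python3 - <<'E'
from plant import *
import cv2,numpy as np
for n in ["scene","top","wrist"]:
    c=get_calibration(n); p,d=get_image(n)
    cv2.imwrite(f"pics/{n}0.png",p[:,:,::-1]); np.savez(f"{n}0.npz",p=p,d=d,K=c["intrinsics"],T=c["world_from_camera"])
    print(n,np.round(c["intrinsics"],1).tolist(),np.round(c["world_from_camera"],3).tolist())
s=observe();print(s)
E
```

```text
pics
scene [[370.0, 0.0, 320.0], [0.0, 370.0, 197.8], [0.0, 0.0, 1.0]] [[0.416, -0.668, 0.618, -0.13], [-0.909, -0.297, 0.292, -0.313], [-0.011, -0.683, -0.73, 0.941], [0.0, 0.0, 0.0, 1.0]]
top [[460.4, 0.0, 320.9], [0.0, 460.4, 196.8], [0.0, 0.0, 1.0]] [[-0.018, -0.993, 0.119, 0.39], [-1.0, 0.015, -0.022, 0.039], [0.02, -0.119, -0.993, 1.582], [0.0, 0.0, 0.0, 1.0]]
wrist [[309.7, 0.0, 317.2], [0.0, 309.7, 198.6], [0.0, 0.0, 1.0]] [[0.351, 0.903, 0.248, 0.156], [0.936, -0.338, -0.095, 0.608], [-0.002, 0.266, -0.964, 0.372], [0.0, 0.0, 0.0, 1.0]]
{'time_s': 0.15, 'q': array([ 1.08688960e+00,  2.21059402e-01,  1.52735320e+00, -6.87210253e-06,
        1.39473521e+00, -1.26103372e-01]), 'joint_velocities': array([ 0.0002399 , -0.00261291, -0.00610487, -0.00118802,  0.00065336,
       -0.00173647]), 'joint_torque': array([ 1.34358429e-04, -4.97492552e+01, -3.89899957e+01, -3.17538879e-04,
        7.37422117e-03, -3.27188320e-05]), 'eef_pos': array([0.21864395, 0.58493926, 0.19593908]), 'tcp_rot': array([-1.69255033,  1.56924116, -2.05035247]), 'ft_force': array([ 0.97706703, -0.34453431, -1.20358803]), 'torque': array([ 0.00883822, -0.04938227, -0.0137286 ]), 'opening': 0.08540672473080178}
```

View pics/scene0.png

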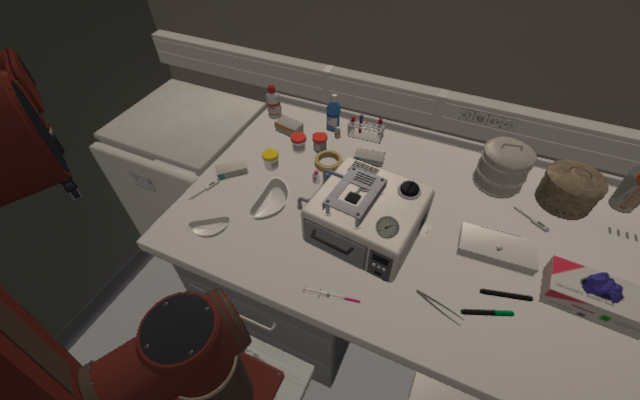

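View pics/top0.png

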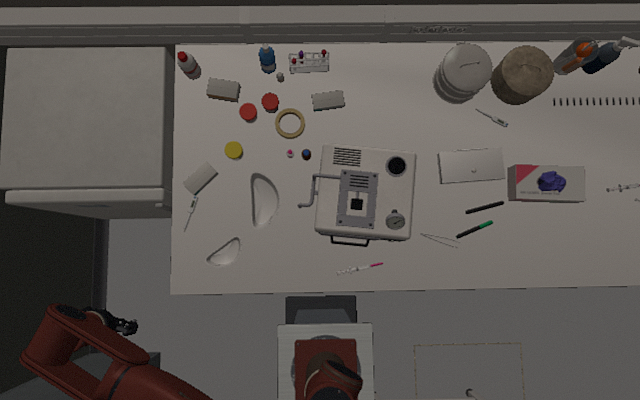

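View pics/wrist0.png

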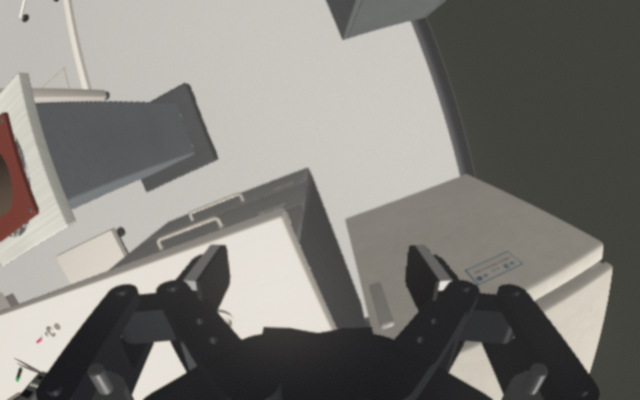

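The larger kidney dish is at top-view (263,200) and scene (269,198). The smaller lookalike is at top (224,251) and scene (209,226). The description (nearer the spout, larger) picks the first. Next: close crops and measurements.

```bash
cat > h.py <<'E'
import numpy as np,cv2
def load(n):
    z=np.load(n); return z["p"],z["d"],z["K"],z["T"]
def cloud(d,K,T):
    v,u=np.mgrid[:400,:640]
    P=np.stack([(u-K[0,2])/K[0,0]*d,(v-K[1,2])/K[1,1]*d,d],-1)
    W=P@T[:3,:3].T+T[:3,3]; W[d==0]=np.nan; return W
E
python3 - <<'E'
from h import *
for n,(u0,u1,v0,v1),k in [("top",(180,430,130,280),3),("scene",(180,440,130,290),3)]:
    p,d,K,T=load(n+"0.npz"); W=cloud(d,K,T)
    cv2.imwrite(f"pics/{n}c.png",cv2.resize(p[v0:v1,u0:u1,::-1],None,fx=k,fy=k,interpolation=cv2.INTER_CUBIC))
    tab=W[...,2]
    pts=[(263,200),(340,230),(224,251),(200,230),(250,260),(345,265),(360,210),(357,204),(330,160),(400,220)] if n=="top" else [(269,198),(209,226),(300,270),(370,205),(353,197),(220,250),(330,235)]
    for u,v in pts: print(n,u,v,np.round(W[v,u],3))
E
```

```text
top 263 200 [0.571 0.205 0.003]
top 340 230 [ 0.456 -0.048  0.166]
top 224 251 [ 0.399  0.338 -0.003]
top 200 230 [ 0.472  0.421 -0.004]
top 250 260 [ 0.367  0.25  -0.005]
top 345 265 [ 0.344 -0.073  0.003]
top 360 210 [ 0.517 -0.112  0.161]
top 357 204 [ 0.531 -0.099  0.204]
top 330 160 [ 0.676 -0.022  0.161]
top 400 220 [ 0.481 -0.228  0.202]
scene 269 198 [0.589 0.222 0.004]
scene 209 226 [0.403 0.341 0.   ]
scene 300 270 [ 0.377 -0.004 -0.001]
scene 370 205 [ 0.524 -0.152  0.203]
scene 353 197 [ 0.529 -0.101  0.208]
scene 220 250 [0.338 0.252 0.002]
scene 330 235 [ 0.436 -0.074  0.135]
```

View pics/topc.png

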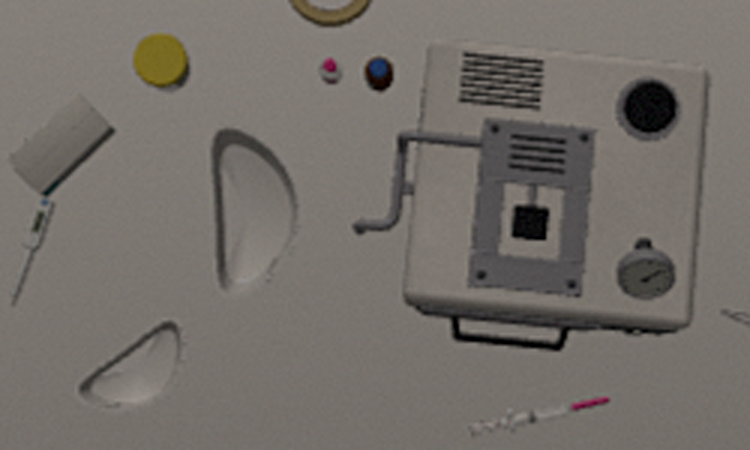

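View pics/scenec.png

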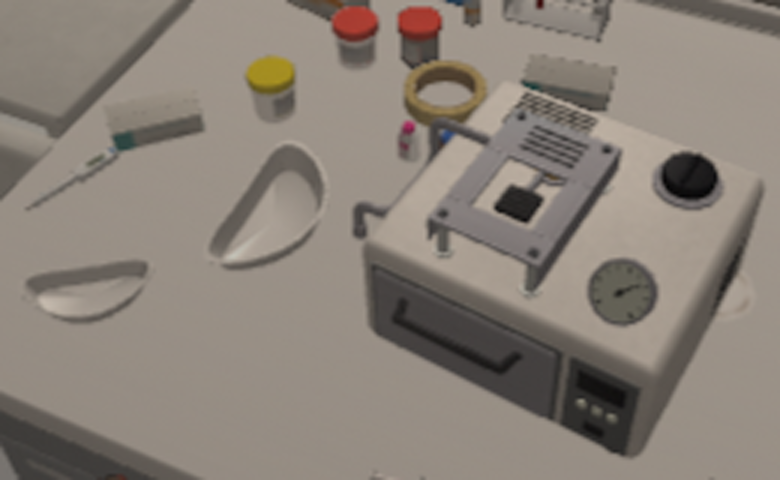

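Run:
```python
from h import *
np.set_printoptions(suppress=True,precision=4)
for n in ["top","scene"]:
    p,d,K,T=load(n+"0.npz"); W=cloud(d,K,T); X,Y,Z=W[...,0],W[...,1],W[...,2]
    reg=(X>.3)&(X<.85)&(Y<.12)&(Y>-.35)
    m=reg&(Z>.155)&(Z<.176); print(n,"topz",np.median(Z[m]))
    r=cv2.minAreaRect(W[m][:,:2].astype(np.float32)); print(" top",r)
    m=reg&(Z>.207)&(Z<.222)&(Y>-.17)&(Y<0); print(" plate z",np.median(Z[m]),cv2.minAreaRect(W[m][:,:2].astype(np.float32)))
    # dish
    m=(X>.44)&(X<.72)&(Y>.1)&(Y<.3)&(Z>.012)&(Z<.045); print(" dish",m.sum(),np.percentile(Z[m],[5,50,95,100]),cv2.minAreaRect(W[m][:,:2].astype(np.float32)))
    m=(X>.44)&(X<.72)&(Y>-.0)&(Y<.16)&(Z>.05)&(Z<.15); print(" spout/vials",m.sum()); q=W[m&(X<.62)&(Y>.02)]; print(q.min(0) if len(q) else 0,q.max(0) if len(q) else 0, np.round(q[np.argsort(-q[:,1])[:8]],3))
```

```text
top topz 0.16363146558490205
 top ((0.5804708003997803, -0.12025797367095947), (0.32038554549217224, 0.27927494049072266), 83.3561019897461)
 plate z 0.21411151571838327 ((0.54836505651474, -0.09796620905399323), (0.11233394593000412, 0.17007707059383392), 83.20504760742188)
 dish 434 [0.0139 0.0271 0.0351 0.0444] ((0.5806035995483398, 0.2024221122264862), (0.19273550808429718, 0.27956509590148926), 89.64192199707031)
 spout/vials 214
[0.4566 0.02   0.0503] [0.6196 0.0856 0.15  ] [[0.541 0.086 0.076]
 [0.547 0.085 0.079]
 [0.544 0.085 0.083]
 [0.539 0.082 0.097]
 [0.548 0.081 0.108]
 [0.541 0.081 0.112]
 [0.543 0.081 0.116]
 [0.537 0.079 0.08 ]]
scene topz 0.16554352419831853
 top ((0.5785432457923889, -0.1224331259727478), (0.31904613971710205, 0.28111693263053894), 83.59720611572266)
 plate z 0.21580316471325134 ((0.547112762928009, -0.09855575114488602), (0.11257860064506531, 0.17253035306930542), 82.9890365600586)
 dish 520 [0.0136 0.0265 0.0354 0.0438] ((0.5800943970680237, 0.20017708837985992), (0.19855475425720215, 0.27982014417648315), 89.89407348632812)
 spout/vials 275
[0.4549 0.0201 0.0507] [0.6186 0.0841 0.1496] [[0.541 0.084 0.083]
 [0.538 0.083 0.068]
 [0.539 0.082 0.091]
 [0.539 0.082 0.095]
 [0.537 0.082 0.079]
 [0.537 0.082 0.084]
 [0.539 0.082 0.101]
 [0.535 0.081 0.077]]
```

Run:
```python
from h import *
np.set_printoptions(suppress=True,precision=4)
yaw=-0.118; R=np.array([[np.cos(yaw),-np.sin(yaw)],[np.sin(yaw),np.cos(yaw)]])
for n in ["top","scene"]:
    p,d,K,T=load(n+"0.npz"); W=cloud(d,K,T); X,Y,Z=W[...,0],W[...,1],W[...,2]
    S=W[...,:2]@R; sx,sy=S[...,0],S[...,1]
    reg=(X>.3)&(X<.85)&(Y<.12)&(Y>-.35)
    m=reg&(Z>.155)&(Z<.176); 
    print(n,"top s-extents x",np.percentile(sx[m],[0,.5,99.5,100]),"y",np.percentile(sy[m],[0,.5,2,98,99.5,100]))
    mp=reg&(Z>.208)&(Z<.222)&(Y>-.19)&(Y<.02)
    print(" plate x",np.percentile(sx[mp],[.3,99.7]),"y",np.percentile(sy[mp],[.3,99.7]))
    cx,cy=np.mean([sx[mp].min(),sx[mp].max()]),np.mean([sy[mp].min(),sy[mp].max()])
    # dark paddle
    lum=p.mean(2); mk=(lum<60)&(Z>.18)&(Z<.212)&(abs(sx-cx)<.06)&(abs(sy-cy)<.045); k,l,st,ce=cv2.connectedComponentsWithStats(mk.astype(np.uint8)); i=1+np.argmax(st[1:,4]) if k>1 else 0; mk=l==i
    print(" paddle",mk.sum(),np.median(Z[mk]),"s ext",sx[mk].min(),sx[mk].max(),sy[mk].min(),sy[mk].max(),"world mean",W[mk].mean(0))
    # window extents along lines through paddle centre
    c=S[mk].mean(0)
    a=mp&(abs(sy-c[1])<.02); xs=sx[a]; print(" win x",xs[xs<c[0]].max(),xs[xs>c[0]].min())
    a=mp&(abs(sx-c[0])<.02); ys=sy[a]; print(" win y",ys[ys<c[1]].max(),ys[ys>c[1]].min())
    # dish
    for lo in (.015,.024):
        m=((X>.44)&(X<.72)&(Y>.1)&(Y<.3)&(Z>lo)&(Z<.042)).astype(np.uint8)
        k,l,st,ce=cv2.connectedComponentsWithStats(cv2.dilate(m,np.ones((3,3)))); i=1+np.argmax(st[1:,4]); m=(l==i)&(m>0)
        print(" dish",lo,m.sum(),cv2.minAreaRect(W[m][:,:2].astype(np.float32)),"yext",Y[m].min(),Y[m].max(),'x',X[m].min(),X[m].max())
        q=W[m]; ys=[]
        for x0 in np.arange(.5,.67,.02):
            b=q[abs(q[:,0]-x0)<.01]; ys.append((round(x0,2),round(b[:,1].max(),4),round(b[:,1].min(),4)))
        print(ys)
    # tip
    q=W[(X>.48)&(X<.6)&(Y>.03)&(Y<.12)&(Z>.06)&(Z<.11)]; q=q[q[:,1]>.06]; print(" tip",len(q),q.min(0),q.max(0),np.median(q,0))
    # vials
    for nm,(u,v) in (dict(va=(290,153),vc=(306,154)) if n=="top" else dict(va=(316,176),vc=(328,176))).items():
        print(nm,W[v,u])
```

```text
top top s-extents x [0.451  0.4533 0.7274 0.7304] y [-0.2115 -0.2088 -0.2051  0.0817  0.0853  0.1092]
 plate x [0.4715 0.6404] y [-0.0882  0.0232]
 paddle 122 0.2028922414222819 s ext 0.524163533156306 0.5581399260793646 -0.05057981079456141 -0.016457084192812284 world mean [ 0.5326 -0.0969  0.2028]
 win x 0.5394066399308427 0.5450596929138902
 win y -0.03559237222005969 -0.022447830728454184
 dish 0.015 365 ((0.5705171227455139, 0.19631266593933105), (0.198719784617424, 0.0986553505063057), 2.673564910888672) yext 0.14740471779769962 0.24883860571886102 x 0.4700183587338258 0.6679970509179864
[(np.float64(0.5), np.float64(0.2426), np.float64(0.1681)), (np.float64(0.52), np.float64(0.2425), np.float64(0.1548)), (np.float64(0.54), np.float64(0.2424), np.float64(0.151)), (np.float64(0.56), np.float64(0.243), np.float64(0.1478)), (np.float64(0.58), np.float64(0.2462), np.float64(0.1474)), (np.float64(0.6), np.float64(0.2462), np.float64(0.1507)), (np.float64(0.62), np.float64(0.2462), np.float64(0.1576)), (np.float64(0.64), np.float64(0.2488), np.float64(0.1708)), (np.float64(0.66), np.
[... 2234 characters left out ...]
7134537409044 0.6699186377173932
[(np.float64(0.5), np.float64(0.2426), np.float64(0.1683)), (np.float64(0.52), np.float64(0.2452), np.float64(0.1541)), (np.float64(0.54), np.float64(0.2431), np.float64(0.1464)), (np.float64(0.56), np.float64(0.2442), np.float64(0.1461)), (np.float64(0.58), np.float64(0.2455), np.float64(0.1464)), (np.float64(0.6), np.float64(0.2451), np.float64(0.1517)), (np.float64(0.62), np.float64(0.2479), np.float64(0.1576)), (np.float64(0.64), np.float64(0.2475), np.float64(0.1714)), (np.float64(0.66), np.float64(0.2449), np.float64(0.1898))]
 tip 41 [0.5346 0.0705 0.0685] [0.5475 0.0841 0.1095] [0.5386 0.0761 0.0841]
va [0.7232 0.1043 0.0379]
vc [0.7179 0.0557 0.0612]
```

```bash
cat >> h.py <<'E'
from scipy.spatial.transform import Rotation as Ro
YAW=-0.118
def s2w(sx,sy,z): c,s=np.cos(YAW),np.sin(YAW); return [c*sx-s*sy, s*sx+c*sy, z]
def w2s(x,y): c,s=np.cos(YAW),np.sin(YAW); return [c*x+s*y, -s*x+c*y]
def ori(jaw):  # tool x down, tool y horizontal at world angle jaw
    x=np.array([0,0,-1.]); y=np.array([np.cos(jaw),np.sin(jaw),0]); z=np.cross(x,y)
    return Ro.from_matrix(np.stack([x,y,z],1)).as_euler("xyz").tolist()
E
python3 - <<'E'
from h import *; from plant import *
o=observe(); R=Ro.from_euler("xyz",o["tcp_rot"]).as_matrix(); print(R.round(3))
T=get_calibration("wrist")["world_from_camera"]; print("cam in tool",(R.T@(T[:3,3]-o["eef_pos"])).round(3), (R.T@T[:3,:3]).round(3))
for j in (YAW,YAW+np.pi):
  for P in (s2w(.54,.36,.2),s2w(.54,.34,.008),s2w(.53,.2,.008),[.5324,-.0981,.25],[.5324,-.0981,.175]):
    q=inverse_kinematics(P,ori(j)); print(round(j,2),np.round(P,3),None if q is None else np.round(q,2))
print(w2s(.5415,.0765),w2s(.57,.196))
E
```

```text
[[-0.001  0.35   0.937]
 [-0.001  0.937 -0.35 ]
 [-1.    -0.002 -0.   ]]
cam in tool [-0.177 -0.001 -0.067] [[ 0.    -0.266  0.964]
 [ 1.    -0.001 -0.   ]
 [ 0.001  0.964  0.266]]
-0.12 [0.579 0.294 0.2  ] [ 0.35  0.28  1.46 -0.    1.41  0.47]
-0.12 [0.576 0.274 0.008] [ 0.32  0.44  1.62 -0.    1.08  0.44]
-0.12 [0.55  0.136 0.008] [ 0.1   0.29  1.82 -0.    1.03  0.22]
-0.12 [ 0.532 -0.098  0.25 ] [-0.33 -0.01  1.68 -0.    1.48 -0.21]
-0.12 [ 0.532 -0.098  0.175] [-0.33  0.04  1.77 -0.    1.33 -0.21]
3.02 [0.579 0.294 0.2  ] [ 0.35  0.28  1.46 -0.    1.41 -2.67]
3.02 [0.576 0.274 0.008] None
3.02 [0.55  0.136 0.008] None
3.02 [ 0.532 -0.098  0.25 ] None
3.02 [ 0.532 -0.098  0.175] None
[np.float64(0.5287283834159144), np.float64(0.13971684426150519)] [np.float64(0.5429618974849064), np.float64(0.26174105119294894)]<sys>:0: UserWarning: Gimbal lock detected. Setting third angle to zero since it is not possible to uniquely determine all angles.
```

```bash
cat > snap.py <<'E'
from h import *; from plant import *
def snap(tag,names=("top","scene","wrist")):
    for n in names:
        c=get_calibration(n); p,d=get_image(n)
        cv2.imwrite(f"pics/{n}_{tag}.png",p[:,:,::-1]); np.savez(f"{n}_{tag}.npz",p=p,d=d,K=c["intrinsics"],T=c["world_from_camera"])
E
python3 -W ignore - <<'E'
from snap import *
movep(s2w(.54,.345,.15),ori(YAW)); gripper_to(.06)
print(observe()["time_s"],observe()["eef_pos"],observe()["opening"]); snap("1",("wrist",))
move_l(s2w(.54,.345,.010),feed=.15); o=observe();print(o["time_s"],o["eef_pos"],o["ft_force"]); snap("2",("wrist","top"))
E
```

```text
2.25 [0.57665922 0.27946022 0.15006064] 0.06010693980529545
3.3833 [0.57790191 0.27937856 0.01127148] [-0.60082427  0.92243076 -0.39023211]
```

View pics/wrist_1.png

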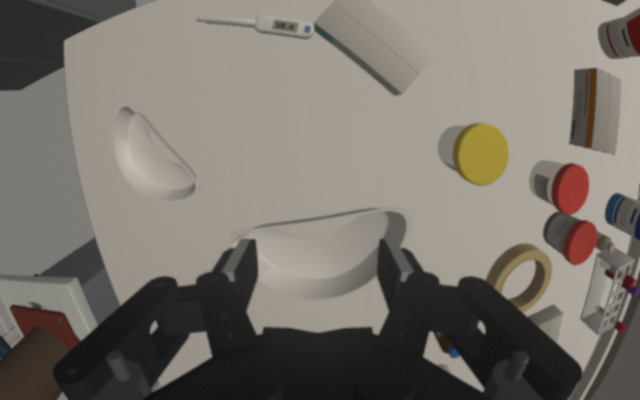

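View pics/wrist_2.png

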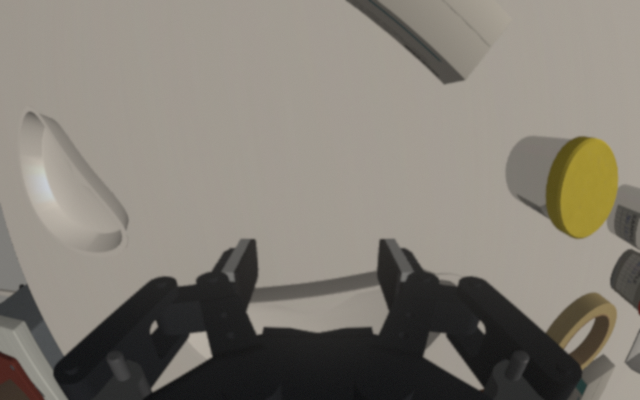

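The wrist views show the larger dish with its straight wall towards the fingers (rim around rows 210–290), and the tips stand behind it on clear worktop. The small dish is at (150,155) in the first view. Start pushing.

```bash
cat > dish.py <<'E'
from h import *
def dish(tag,yr=(.0,.32),names=("top","scene")):
    for n in names:
        p,d,K,T=load(f"{n}_{tag}.npz"); W=cloud(d,K,T); X,Y,Z=W[...,0],W[...,1],W[...,2]
        S=np.stack(w2s(X,Y),-1)
        m=((X>.40)&(X<.70)&(Y>yr[0])&(Y<yr[1])&(Z>.013)&(Z<.038)&(S[...,1]>.09)).astype(np.uint8)
        k,l,st,ce=cv2.connectedComponentsWithStats(cv2.dilate(m,np.ones((3,3)))); i=1+np.argmax(st[1:,4]); m=(l==i)&(m>0)
        q=S[m]; print(n,m.sum(),"s x",q[:,0].min().round(4),q[:,0].max().round(4),"y",q[:,1].min().round(4),q[:,1].max().round(4),cv2.minAreaRect(q.astype(np.float32)))
E
python3 -W ignore - <<'E'
from snap import *; from dish import dish
move_l(s2w(.54,.345,.005),feed=.1)
print(move_l(s2w(.54,.318,.005),feed=.06,max_force=15))
print(move_l(s2w(.534,.25,.005),feed=.06,max_force=15)); o=observe();print(o["time_s"],w2s(*o["eef_pos"][:2]),o["eef_pos"][2],o["ft_force"]); snap("3")
dish("3")
E
```

```text
False
False
5.625 [np.float64(0.5340685383112538), np.float64(0.2503087470067824)] 0.005050919086424861 [ 0.22925795  0.4268181  -0.86535474]
top 132 s x 0.4431 0.5176 y 0.2236 0.3045 ((0.4744569659233093, 0.271719753742218), (0.08476914465427399, 0.06813032180070877), 74.60694122314453)
scene 260 s x 0.4397 0.632 y 0.2112 0.3053 ((0.5312243700027466, 0.2553207278251648), (0.0904403030872345, 0.1897783875465393), 78.66397857666016)
```

View pics/scene_3.png

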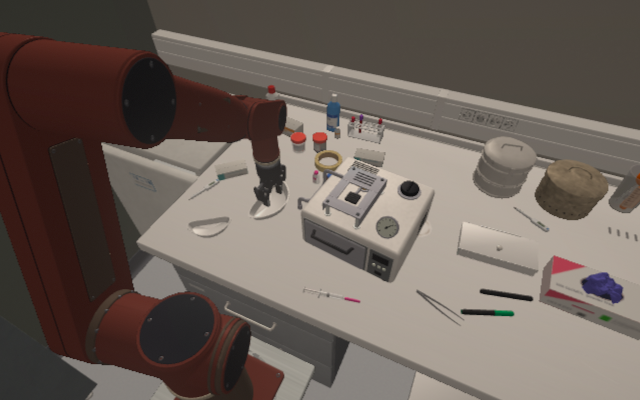

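View pics/wrist_3.png

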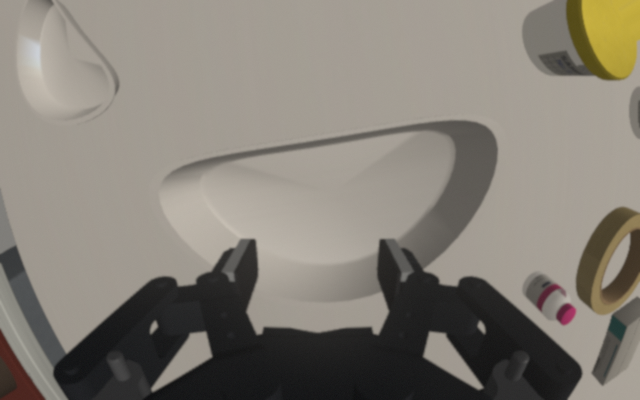

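View pics/top_3.png

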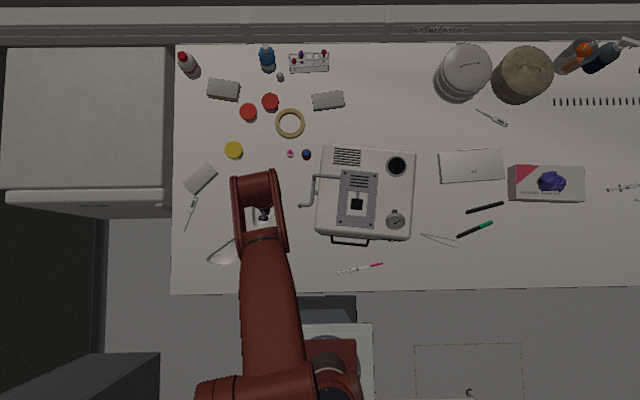

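```bash
cat >> h.py <<'E'
def wcloud(d,K,T):
    v,u=np.mgrid[:400,:640]; x=(u-K[0,2])/K[0,0]; y=(v-K[1,2])/K[1,1]; th=np.hypot(x,y)+1e-9
    P=np.stack([np.tan(th)*x/th*d,np.tan(th)*y/th*d,d],-1); W=P@T[:3,:3].T+T[:3,3]; W[d==0]=np.nan; return W
E
python3 - <<'E'
from h import *
np.set_printoptions(suppress=True,precision=4)
for t in ("2","3"):
    p,d,K,T=load(f"wrist_{t}.npz"); W=wcloud(d,K,T)
    for u,v in [(250,243),(240,270),(385,243),(395,265),(210,320),(330,140),(330,155),(330,230),(320,297),(320,290),(440,125),(200,165),(320,60),(165,190),(495,150),(600,200)]: print(t,u,v,d[v,u],np.array(w2s(*W[v,u,:2])),W[v,u,2])
E
```

```text
2 250 243 0.13840164 [0.5105 0.3554] 0.05982717955383926
2 240 270 0.115754396 [0.5111 0.3542] 0.08364353130857156
2 385 243 0.13696365 [0.5719 0.3559] 0.06130716099895872
2 395 265 0.116312735 [0.5715 0.3558] 0.08275323530399326
2 210 320 0.073358506 [0.5131 0.3616] 0.1255742422775477
2 330 140 0.18577568 [0.5491 0.3967] -0.0005666204717738876
2 330 155 0.18782577 [0.5492 0.3875] -0.00016963041887541053
2 330 230 0.20080328 [0.5497 0.3387] -0.00021705510332703515
2 320 297 0.17794544 [0.5429 0.308 ] 0.03189306521697538
2 320 290 0.1912068 [0.5431 0.3049] 0.019001022798661116
2 440 125 0.18309714 [0.6196 0.4083] -0.000807548645894024
2 200 165 0.1895764 [0.4657 0.3823] -0.0007527350563021618
2 320 60 0.17283426 [0.5431 0.4458] -0.0006455972462377779
2 165 190 0.19389406 [0.4375 0.3659] -0.0007908758684002926
2 495 150 0.18693371 [0.6634 0.3942] -0.0008186877785171243
2 600 200 0.1291007 [0.7083 0.3765] 0.06411425967942148
3 250 243 0.13759162 [0.5037 0.2606] 0.0543546036556575
3 240 270 0.11635015 [0.5041 0.2588] 0.07688470144905032
3 385 243 0.13824305 [0.5653 0.2603] 0.053787376851895496
3 395 265 0.11659112 [0.5647 0.2606] 0.07616581334517444
3 210 320 0.07335359 [0.5063 0.2665] 0.11934624315046506
3 330 140 0.1604814 [0.541  0.3036] 0.018778411176710558
3 330 155 0.1817509 [0.5419 0.2932] -0.0004046044812305305
3 330 230 0.192906 [0.5423 0.2464] 0.0009023104916810742
3 320 297 0.17545597 [0.5359 0.2144] 0.02783297897869999
3 320 290 0.17977525 [0.536  0.2161] 0.022858715251991485
3 440 125 0.16262151 [0.6038 0.3135] 0.013853059689499125
3 200 165 0.16676074 [0.4677 0.2907] 0.01578129303186185
3 320 60 0.16747357 [0.536  0.3496] -0.0011514828688772016
3 165 190 0.15778802 [0.4498 0.2793] 0.0282243130258876
3 495 150 0.14919177 [0.6317 0.3026] 0.030806574270227954
3 600 200 0.18844077 [0.7783 0.2653] 0.00044112996397277504
```

Run:
```python
from h import *
p,d,K,T=load("wrist_3.npz"); W=wcloud(d,K,T)
cv2.imwrite("pics/w3c.png",cv2.resize(p[200:350,150:350,::-1],None,fx=4,fy=4,interpolation=cv2.INTER_CUBIC))
print(np.round(W[225:300:5,230:270:5,2],3)); 
p,d,K,T=load("scene_3.npz"); cv2.imwrite("pics/s3c.png",cv2.resize(p[130:250,200:360,::-1],None,fx=5,fy=5,interpolation=cv2.INTER_CUBIC)); W=cloud(d,K,T)
print(np.round(W[160:216:4,244:296:4,2],3))
```

```text
[[ 0.001  0.    -0.     0.001  0.001 -0.     0.001  0.   ]
 [ 0.004  0.002  0.001  0.001  0.    -0.     0.001 -0.001]
 [ 0.006  0.004  0.001  0.001  0.001  0.     0.002 -0.   ]
 [ 0.008  0.007  0.049  0.05   0.05   0.045  0.002  0.001]
 [ 0.013  0.01   0.056  0.055  0.056  0.047  0.001  0.002]
 [ 0.052  0.061  0.062  0.062  0.058  0.049  0.002  0.003]
 [ 0.059  0.067  0.067  0.068  0.058  0.051  0.007  0.004]
 [ 0.072  0.072  0.071  0.068  0.059  0.052  0.009  0.008]
 [ 0.076  0.076  0.077  0.071  0.06   0.051  0.014  0.013]
 [ 0.081  0.079  0.077  0.071  0.061  0.051  0.019  0.015]
 [ 0.082  0.082  0.079  0.071  0.061  0.053  0.022  0.02 ]
 [ 0.082  0.082  0.079  0.071  0.064  0.052  0.026  0.024]
 [ 0.093  0.081  0.08   0.073  0.065  0.029  0.029    nan]
 [ 0.096  0.082  0.081  0.073  0.065  0.031  0.032  0.03 ]
 [ 0.099  0.105  0.082  0.076  0.066  0.031  0.032  0.031]]
[[-0.001  0.004  0.     0.239  0.247  0.247  0.247  0.241  0.234  0.004
   0.001  0.004  0.001]
 [ 0.032  0.005  0.002  0.212  0.23   0.234  0.232  0.222  0.214  0.153
   0.003  0.     0.001]
 [ 0.03   0.003  0.003
[... 430 characters left out ...]
093
   0.03  -0.002  0.003]
 [ 0.003  0.004  0.001  0.15   0.147  0.112  0.126 -0.001  0.068  0.075
   0.022  0.001  0.003]
 [ 0.001  0.002  0.001  0.135  0.139  0.02   0.118  0.003  0.002  0.058
   0.01   0.033 -0.001]
 [-0.     0.001  0.003  0.112  0.126  0.099  0.095  0.003  0.002  0.003
   0.001  0.033  0.002]
 [ 0.002  0.004  0.003  0.035  0.097  0.099  0.071  0.002  0.004  0.003
   0.001  0.003 -0.002]
 [-0.     0.003  0.     0.02   0.004  0.057  0.059  0.001  0.003  0.001
   0.033 -0.    -0.002]
 [ 0.003  0.001  0.025  0.007  0.004  0.002  0.001  0.006 -0.     0.035
   0.001 -0.003  0.003]
 [-0.     0.032  0.014  0.004  0.003  0.003  0.006  0.031  0.02   0.001
  -0.     0.003  0.001]]
```

View pics/w3c.png

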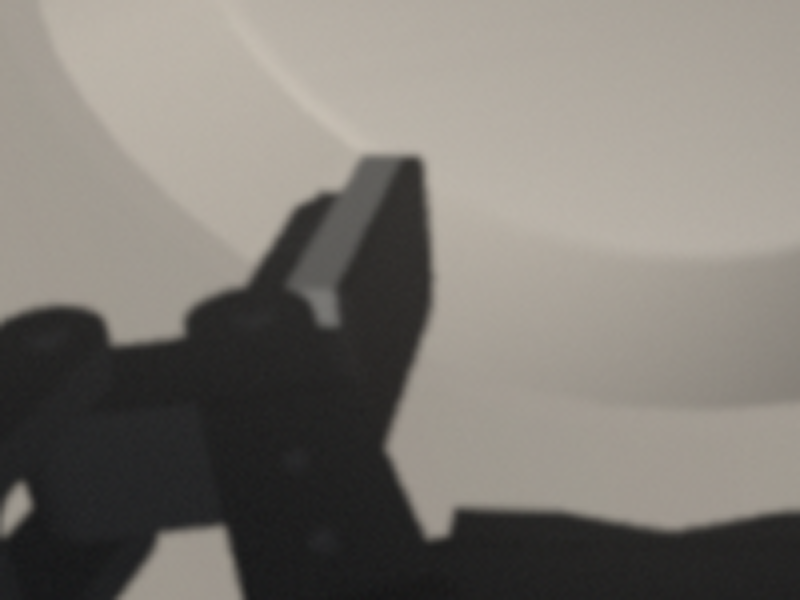

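View pics/s3c.png

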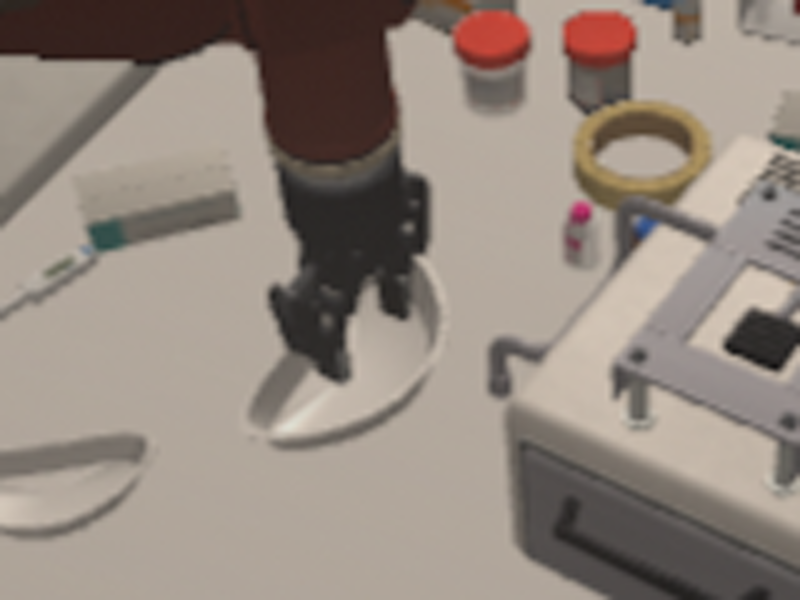

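The fingertips rode over the rim. In both views they stand about 40 mm above the reported TCP, far more than the 13 mm stated, so I'll lift off and measure the tips against opening.

```bash
cat > tips.py <<'E'
from snap import *
def tips(tag):
    o=observe(); snap(tag,("wrist",)); p,d,K,T=load(f"wrist_{tag}.npz"); W=wcloud(d,K,T)
    Rm=Ro.from_euler("xyz",o["tcp_rot"]).as_matrix(); L=(W-o["eef_pos"])@Rm  # tool frame
    m=(abs(L[...,1])<.07)&(abs(L[...,2])<.03)&(L[...,0]>-.12)&(W[...,2]>.06)
    q=L[m]; print(tag,"open",o["opening"],"TCPz",o["eef_pos"][2],"tip max tool-x",np.percentile(q[:,0],[99,99.8,100]).round(4)); 
    t=q[q[:,0]>q[:,0].max()-.012]; print("  tip y range",t[:,1].min().round(4),t[:,1].max().round(4),"z",t[:,2].min().round(4),t[:,2].max().round(4))
E
python3 -W ignore - <<'E'
from tips import *
o=observe(); e=o["eef_pos"]
move_l([e[0],e[1],.13],feed=.25); tips("a60")
gripper_to(0.0); tips("a0"); print(observe()["time_s"]); snap("4",("top","scene"))
E
```

```text
a60 open 0.05969519227917672 TCPz 0.1293885856819741 tip max tool-x [-0.0453 -0.0409 -0.0383]
  tip y range -0.0427 0.0434 z -0.0107 0.0128
a0 open -8.08244486821966e-05 TCPz 0.12997114759211637 tip max tool-x [-0.0455 -0.0414 -0.0377]
  tip y range -0.0129 0.014 z -0.0107 -0.005
7.125
```

View pics/wrist_a0.png

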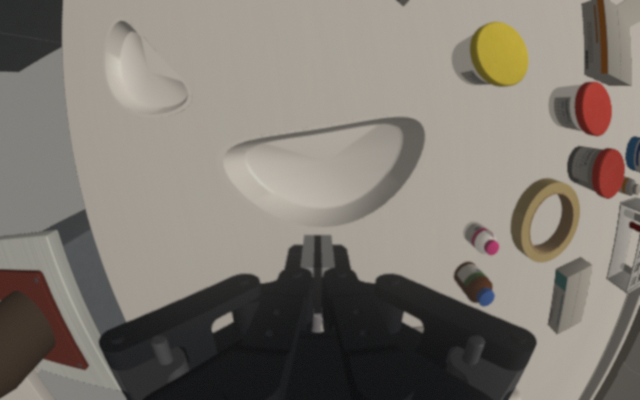

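```bash
python3 -W ignore - <<'E'
from h import *; from plant import observe
from dish import dish
o=observe(); e=o["eef_pos"]; Rm=Ro.from_euler("xyz",o["tcp_rot"]).as_matrix()
print(o["time_s"],e,o["q"].round(3))
for n in("scene","top"):
    p,d,K,T=load(n+"_4.npz"); W=cloud(d,K,T); L=(W-e)@Rm
    m=(abs(L[...,1])<.02)&(abs(L[...,2])<.02)&(W[...,2]>.06); q=L[m]; print(n,len(q),np.sort(q[:,0])[-12:].round(4))
    def pr(P): c=np.linalg.inv(T)@np.r_[P,1]; return (K@c[:3]/c[2])[:2].round(1)
    print("TCP px",pr(e),"tip+38 px",pr(e+[0,0,.038]))
p,d,K,T=load("scene_4.npz"); cv2.imwrite("pics/s4c.png",cv2.resize(p[130:250,200:360,::-1],None,fx=5,fy=5,interpolation=cv2.INTER_CUBIC))
dish("4",names=("scene","top"))
E
```

```text
7.225 [0.55976464 0.18575527 0.13008471] [0.187 0.192 1.688 0.    1.261 0.305]
scene 396 [-0.0465 -0.0464 -0.0455 -0.0434 -0.0429 -0.0427 -0.0426 -0.0423 -0.0408
 -0.0405 -0.0404 -0.038 ]
TCP px [270.  180.3] tip+38 px [268.6 171.4]
top 303 [-0.4024 -0.4024 -0.4022 -0.4021 -0.4021 -0.4021 -0.402  -0.4019 -0.4016
 -0.4012 -0.3995 -0.3994]
TCP px [264.7 198.9] tip+38 px [263.5 197.5]
scene 438 s x 0.4397 0.64 y 0.2102 0.324 ((0.5445852279663086, 0.2623720169067383), (0.20187319815158844, 0.10161261260509491), 9.090934753417969)
top 131 s x 0.4406 0.5224 y 0.2295 0.3055 ((0.4750606417655945, 0.27937066555023193), (0.08714254945516586, 0.06398041546344757), 65.23709869384766)
```

View pics/s4c.png

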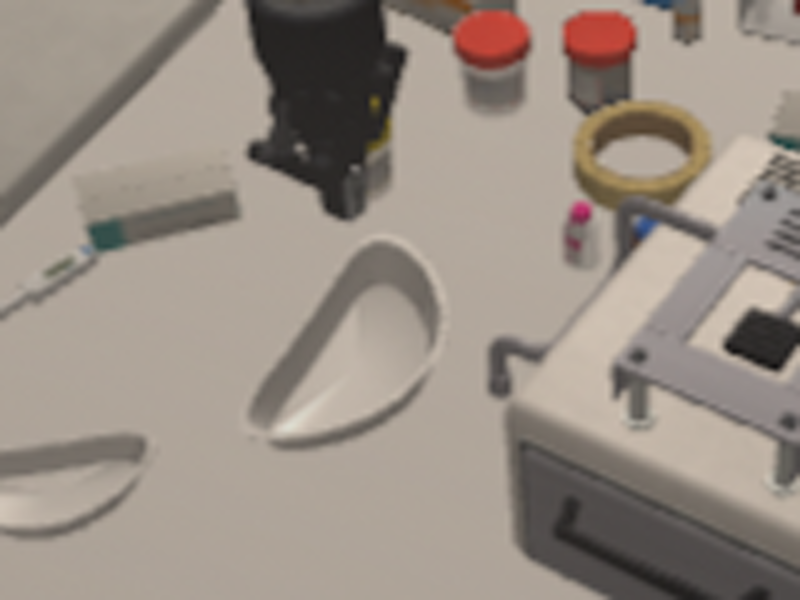

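```bash
python3 -W ignore - <<'E'
from h import *; from plant import observe,inverse_kinematics
o=observe(); e=o["eef_pos"]; Rm=Ro.from_euler("xyz",o["tcp_rot"]).as_matrix()
np.set_printoptions(suppress=True,precision=3)
p,d,K,T=load("wrist_a0.npz"); L=(wcloud(d,K,T)-e)@Rm
for v in (240,260,280,300,330,360,390):
    print(v,[tuple(L[v,u].round(3)) for u in (120,200,260,300,318,340,380,440)])
for n in("scene",):
    p,d,K,T=load(n+"_4.npz"); L=(cloud(d,K,T)-e)@Rm
    q=L[(abs(L[...,1])<.08)&(abs(L[...,2])<.06)&(L[...,0]>-.2)&(L[...,0]<-.03)]
    for a in np.arange(-.2,-.03,.01):
        b=q[(q[:,0]>=a)&(q[:,0]<a+.01)]; 
        if len(b): print(round(a,2),len(b),"y",b[:,1].min().round(3),b[:,1].max().round(3),"z",b[:,2].min().round(3),b[:,2].max().round(3))
for P in (s2w(.54,.345,-.03),s2w(.53,.2,-.03)): print(inverse_kinematics(P,__import__("h").ori(YAW)))
E
```

```text
240 [(np.float64(0.13), np.float64(-0.248), np.float64(0.072)), (np.float64(0.131), np.float64(-0.133), np.float64(0.067)), (np.float64(0.131), np.float64(-0.062), np.float64(0.065)), (np.float64(0.13), np.float64(-0.018), np.float64(0.064)), (np.float64(-0.043), np.float64(0.001), np.float64(-0.009)), (np.float64(0.13), np.float64(0.025), np.float64(0.065)), (np.float64(0.13), np.float64(0.069), np.float64(0.065)), (np.float64(0.131), np.float64(0.14), np.float64(0.067))]
260 [(np.float64(0.132), np.float64(-0.257), np.float64(0.101)), (np.float64(0.131), np.float64(-0.136), np.float64(0.093)), (np.float64(0.13), np.float64(-0.064), np.float64(0.089)), (np.float64(-0.057), np.float64(-0.007), np.float64(-0.006)), (np.float64(-0.065), np.float64(0.001), np.float64(-0.01)), (np.float64(-0.057), np.float64(0.01), np.float64(-0.006)), (np.float64(0.131), np.float64(0.071), np.float64(0.09)), (np.float64(0.13), np.float64(0.144), np.float64(0.093))]
280 [(np.float64(0.13), np.float64(-0.265), np.float64(0.132)), (np.float64(0.13), np.float64(-0.141), np.float64(0.12)), (np.float64(0.13),
[... 2338 characters left out ...]
19 81 y -0.039 0.022 z -0.024 0.037
-0.18 75 y -0.039 0.019 z -0.021 0.038
-0.17 46 y -0.039 0.015 z -0.024 0.036
-0.16 25 y -0.042 -0.018 z -0.007 0.012
-0.15 57 y -0.044 0.012 z -0.012 0.019
-0.14 75 y -0.059 0.03 z -0.008 0.02
-0.13 100 y -0.063 0.059 z -0.014 0.018
-0.12 63 y -0.06 0.058 z -0.013 0.018
-0.11 61 y -0.051 0.045 z -0.018 0.017
-0.1 41 y -0.041 0.039 z -0.012 0.014
-0.09 48 y -0.035 0.032 z -0.01 0.012
-0.08 14 y -0.014 0.013 z 0.005 0.012
-0.07 21 y -0.016 0.004 z -0.007 0.011
-0.06 24 y -0.016 0.014 z -0.006 0.01
-0.05 19 y -0.015 0.007 z -0.007 0.013
-0.04 1 y 0.007 0.007 z 0.008 0.008
[ 0.328  0.503  1.624 -0.     1.015  0.446]
[ 0.104  0.356  1.829 -0.     0.957  0.222]
```

Both cameras agree that the real fingertips lie about 39 mm behind the reported TCP (hand width from the tip: ±16 mm for the first 40 mm). The dish was not moved (centre still s=(0.545,0.262)). I'll apply the offset: tip = TCP + 39 mm along the tool.

```bash
echo "OFF=.039" >> h.py; python3 -W ignore - <<'E'
from snap import *; from dish import dish
move_l(s2w(.54,.345,.09),feed=.2); gripper_to(.06)
print("down",move_l(s2w(.54,.345,.010-OFF),feed=.12,max_force=10)); o=observe();print(o["time_s"],o["eef_pos"],o["ft_force"])
if o["eef_pos"][2]<-.02:
  print(move_l(s2w(.54,.320,.010-OFF),feed=.06,max_force=12))
  print(move_l(s2w(.538,.290,.010-OFF),feed=.06,max_force=12)); o=observe();print(o["time_s"],w2s(*o["eef_pos"][:2]),o["eef_pos"][2],o["ft_force"]); snap("5",("scene","wrist"))
  dish("5",names=("scene",))
E
```

```text
down False
9.6333 [ 0.57782456  0.27937691 -0.02789617] [-0.28338316 -0.73957903 -0.52457039]
False
False
10.85 [np.float64(0.5380079818760533), np.float64(0.28966792865925706)] -0.028984891931548497 [-0.95698486  0.63361542  0.07878897]
scene 498 s x 0.4333 0.6347 y 0.1785 0.3025 ((0.535060465335846, 0.23941153287887573), (0.2013971507549286, 0.12213573604822159), 3.219740867614746)
```

View pics/wrist_5.png

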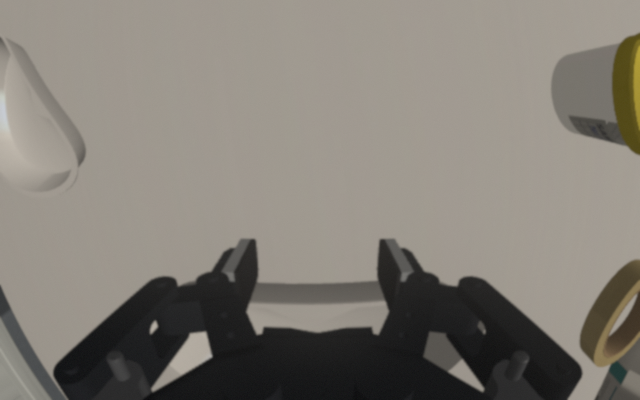

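The dish now moves with the fingers: its wall lies square against both (rim row 290), centre near s=(0.534,0.229). Continue.

```bash
python3 -W ignore - <<'E'
from snap import *; from dish import dish
print(move_l(s2w(.533,.213,.010-OFF),feed=.06,max_force=12)); o=observe();print(o["time_s"],w2s(*o["eef_pos"][:2]),o["eef_pos"][2],o["ft_force"]); snap("6",("scene","wrist","top"))
dish("6",names=("scene",))
p,d,K,T=load("scene_6.npz"); cv2.imwrite("pics/s6c.png",cv2.resize(p[130:270,220:380,::-1],None,fx=4,fy=4,interpolation=cv2.INTER_CUBIC))
W=cloud(d,K,T);S=np.stack(w2s(W[...,0],W[...,1]),-1);Z=W[...,2]
m=(Z>.012)&(Z<.037)&(S[...,0]<.56)&(S[...,0]>.40)&(S[...,1]>.08)&(S[...,1]<.25); print("front rim minx",np.sort(S[m][:,0])[:4],"miny",np.sort(S[m][:,1])[:6])
m=(Z>.064)&(Z<.10)&(S[...,0]<.56)&(S[...,0]>.50)&(S[...,1]>.11)&(S[...,1]<.165);q=np.c_[S[m],Z[m]];print(q[q[:,2].argsort()][:25].round(4))
E
```

```text
False
12.3833 [np.float64(0.5330279575906917), np.float64(0.21319754314548967)] -0.028998424803034217 [-0.21776114 -0.0206633  -0.19620339]
scene 387 s x 0.4289 0.6299 y 0.1126 0.2238 ((0.5291271209716797, 0.18042533099651337), (0.19150148332118988, 0.10063384473323822), 19.309194564819336)
front rim minx [0.42889207 0.42919184 0.43039558 0.4311154 ] miny [0.08338318 0.11263146 0.11516676 0.11517502 0.11568828 0.11643746]
[[0.5329 0.1367 0.0654]
 [0.5294 0.138  0.068 ]
 [0.5241 0.1383 0.0682]
 [0.5254 0.1429 0.069 ]
 [0.5235 0.1454 0.0694]
 [0.5252 0.1388 0.0716]
 [0.5255 0.1465 0.0716]
 [0.5307 0.1348 0.0733]
 [0.5287 0.1372 0.0738]
 [0.5252 0.1384 0.0765]
 [0.5222 0.1401 0.0784]
 [0.5305 0.1343 0.0784]
 [0.5285 0.1368 0.079 ]
 [0.5229 0.1442 0.0801]
 [0.524  0.1411 0.0808]
 [0.5353 0.1373 0.0815]
 [0.5314 0.1347 0.0821]
 [0.5242 0.1448 0.0832]
 [0.5275 0.1471 0.0834]
 [0.5271 0.1393 0.0835]
 [0.5234 0.1368 0.0838]
 [0.5247 0.1414 0.0847]
 [0.5274 0.1356 0.0853]
 [0.5291 0.1366 0.0878]
 [0.5274 0.1392 0.0879]]
```

View pics/s6c.png

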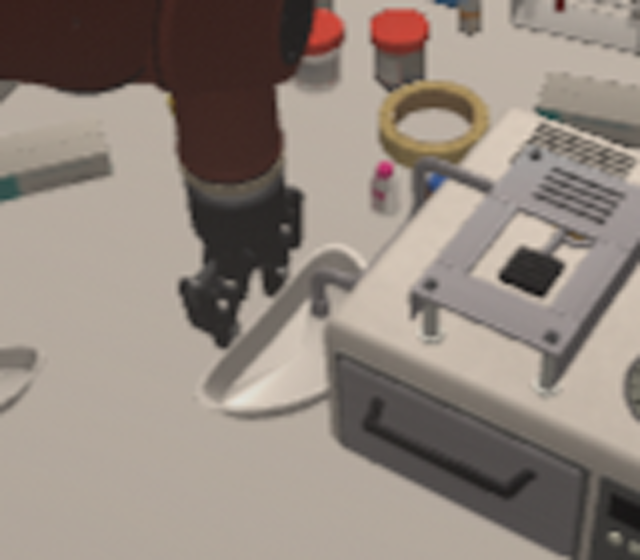

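View pics/wrist_6.png

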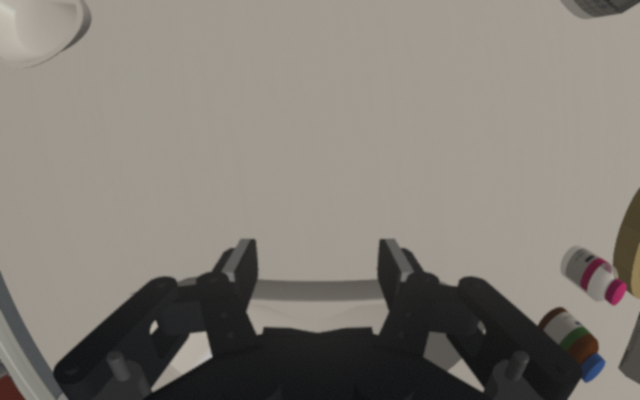

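```bash
python3 -W ignore - <<'E'
from snap import *
print(move_l(s2w(.533,.2025,.010-OFF),feed=.04,max_force=12)); o=observe();print(o["time_s"],w2s(*o["eef_pos"][:2]),o["ft_force"])
move_l(s2w(.533,.25,.010-OFF),feed=.12)
move_l(s2w(.533,.27,.2),feed=.2); snap("7"); print(observe()["time_s"])
yaw=YAW
for n in("scene","top"):
    p,d,K,T=load(n+"_7.npz"); W=cloud(d,K,T);S=np.stack(w2s(W[...,0],W[...,1]),-1);Z=W[...,2]
    m=(Z>.012)&(Z<.037)&(S[...,0]<.66)&(S[...,0]>.40)&(S[...,1]>.1)&(S[...,1]<.24); q=S[m]
    print(n,"x",np.sort(q[:,0])[[0,2,5,-6,-3,-1]].round(4),"y",np.sort(q[:,1])[[-6,-3,-1]].round(4),cv2.minAreaRect(q.astype(np.float32)))
    for x0 in np.arange(.46,.61,.02): b=q[abs(q[:,0]-x0)<.01]; print((round(x0,2),b[:,1].max().round(4)),end=" ")
    print()
    cv2.imwrite(f"pics/{n}7c.png",cv2.resize(p[130:270,220:420,::-1],None,fx=4,fy=4,interpolation=cv2.INTER_CUBIC))
E
```

```text
False
12.9417 [np.float64(0.5330301703291909), np.float64(0.20207696966173921)] [0.04139042 0.75362383 0.07719253]
14.9417
scene x [0.4282 0.4297 0.431  0.625  0.6281 0.6301] y [0.1919 0.1923 0.1933] ((0.5277920365333557, 0.1715952455997467), (0.18970456719398499, 0.09211315959692001), 20.431072235107422)
(np.float64(0.46), np.float64(0.1933)) (np.float64(0.48), np.float64(0.1921)) (np.float64(0.5), np.float64(0.1917)) (np.float64(0.52), np.float64(0.1909)) (np.float64(0.54), np.float64(0.1901)) (np.float64(0.56), np.float64(0.1919)) (np.float64(0.58), np.float64(0.1925)) (np.float64(0.6), np.float64(0.1923)) 
top x [0.4304 0.4309 0.4319 0.6257 0.6284 0.6296] y [0.1914 0.1915 0.1924] ((0.5297266840934753, 0.14589184522628784), (0.09212049841880798, 0.199260875582695), 89.47844696044922)
(np.float64(0.46), np.float64(0.1912)) (np.float64(0.48), np.float64(0.1924)) (np.float64(0.5), np.float64(0.1915)) (np.float64(0.52), np.float64(0.1912)) (np.float64(0.54), np.float64(0.1899)) (np.float64(0.56), np.float64(0.1915)) (np.float64(0.58), np.float64(0.1907)) (np.float64(0.6), np.float64(0.1914))
```

View pics/scene7c.png

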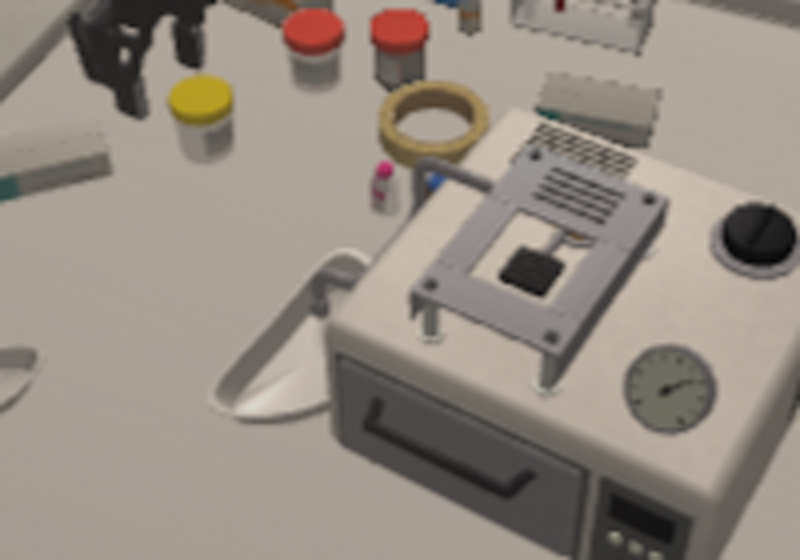

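View pics/wrist_7.png

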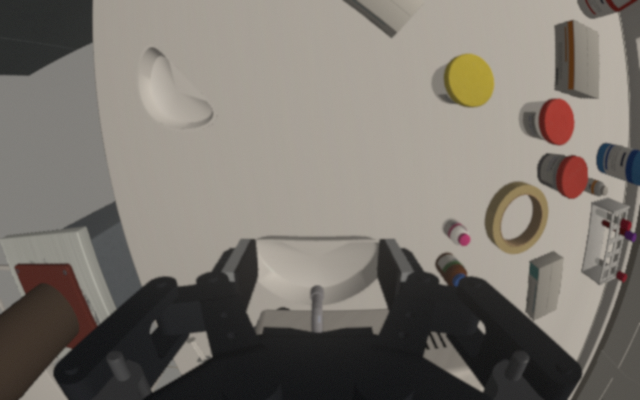

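Dish centre measures s=(0.530,0.1415) against the spout at about (0.529,0.141). Now close the hand and go above the window.

```bash
python3 -W ignore - <<'E'
from snap import *
gripper_to(0.0)
move_l(s2w(.533,.25,.27),feed=.25)
movep(s2w(.5403,-.0347,.27),ori(YAW)); o=observe(); print(o["time_s"],o["eef_pos"],w2s(*o["eef_pos"][:2]),o["ft_force"]); snap("8")
Rm=Ro.from_euler("xyz",o["tcp_rot"]).as_matrix()
for n in ("wrist","scene"):
    p,d,K,T=load(n+"_8.npz"); W=(wcloud if n=="wrist" else cloud)(d,K,T);S=np.stack(w2s(W[...,0],W[...,1]),-1);Z=W[...,2]
    L=(W-o["eef_pos"])@Rm
    t=(abs(L[...,1])<.02)&(abs(L[...,2])<.02)&(Z>.25)&(L[...,0]>-.06); print(n,"tip z",np.sort(Z[t])[:5].round(4),"S",np.median(S[t],0) if t.any() else 0)
    near=(abs(S[...,0]-.54)<.03)&(abs(S[...,1]+.035)<.03)
    m=(p.mean(2)<60)&(Z>.192)&(Z<.212)&near; print(" paddle",m.sum(),S[m].min(0),S[m].max(0),np.median(Z[m]))
    mp=(Z>.209)&(Z<.222)&(S[...,0]>.46)&(S[...,0]<.65)&(S[...,1]>-.095)&(S[...,1]<.03)
    a=S[mp&(abs(S[...,1]+.05)<.01)][:,0]; print(" win x",a[a<.54].max() if (a<.54).any() else 0,a[a>.54].min() if (a>.54).any() else 0)
    a=S[mp&(abs(S[...,0]-.52)<.008)][:,1]; print(" win y",a[a<-.035].max() if (a<-.035).any() else 0,a[a>-.035].min() if (a>-.035).any() else 0, np.median(Z[mp]))
    print(" plate x",np.percentile(S[mp][:,0],[.3,99.7]),"y",np.percentile(S[mp][:,1],[.3,99.7]))
E
```

```text
17.0833 [ 0.53249062 -0.09703724  0.26944377] [np.float64(0.5402115645779929), np.float64(-0.033674276646438434)] [-0.32855349  0.5941923   0.31392646]
wrist tip z [0.308  0.3085 0.3089 0.3089 0.3089] S [ 0.54061876 -0.02377312]
 paddle 1459 [ 0.52643765 -0.05053314] [ 0.5570637  -0.01772476] 0.20373792494861429
 win x 0.5057360368806733 0.5778940944392046
 win y -0.06383927760101746 -0.004860865227852146 0.2145772292387457
 plate x [0.47242649 0.64086164] y [-0.09012387  0.02084868]
scene tip z [0.303  0.3062 0.3067 0.3089 0.3093] S [ 0.53193953 -0.03925351]
 paddle 104 [ 0.52309665 -0.05177391] [ 0.55237298 -0.02019493] 0.20486437419117848
 win x 0.5036055291057695 0.5760617887065113
 win y -0.06406669439637558 -0.003118384265650566 0.2157596671198857
 plate x [0.46987572 0.64052034] y [-0.08949161  0.02209547]
```

View pics/wrist_8.png

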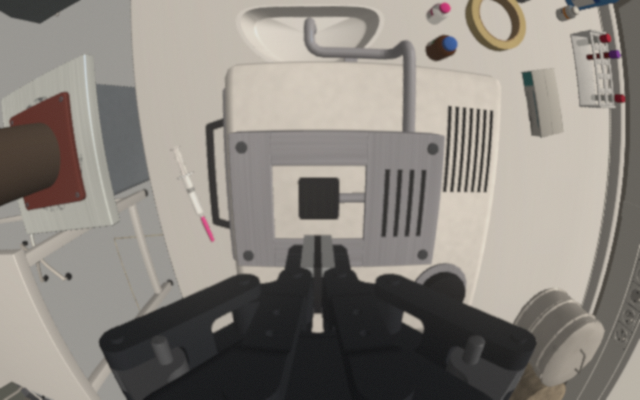

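View pics/scene_8.png

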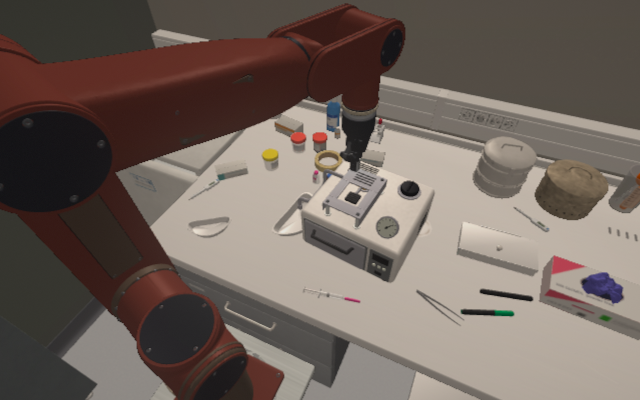

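```bash
python3 -W ignore - <<'E'
from h import *; from plant import observe
o=observe(); Rm=Ro.from_euler("xyz",o["tcp_rot"]).as_matrix()
for n in ("wrist_8","wrist_a0"):
    p,d,K,T=load(n+".npz"); e=o["eef_pos"] if n=="wrist_8" else np.array([0.55976464,0.18575527,0.13008471])
    L=(wcloud(d,K,T)-e)@Rm; q=L[(abs(L[...,1])<.08)&(abs(L[...,2])<.03)]
    for a in np.arange(-.1,-.035,.005):
        b=q[(q[:,0]>=a)&(q[:,0]<a+.005)]
        if len(b): print(n,round(-a-.039,3),"mm-above-tip(upper)",b[:,1].min().round(3),b[:,1].max().round(3),b[:,2].min().round(3))
E
```

```text
wrist_8 0.061 mm-above-tip(upper) -0.046 0.048 -0.016
wrist_8 0.056 mm-above-tip(upper) -0.042 0.042 -0.012
wrist_8 0.051 mm-above-tip(upper) -0.038 0.038 -0.013
wrist_8 0.046 mm-above-tip(upper) -0.034 0.034 -0.013
wrist_8 0.041 mm-above-tip(upper) -0.029 0.029 -0.013
wrist_8 0.036 mm-above-tip(upper) -0.017 0.017 -0.011
wrist_8 0.031 mm-above-tip(upper) -0.007 0.013 -0.011
wrist_8 0.026 mm-above-tip(upper) -0.013 0.014 -0.011
wrist_8 0.021 mm-above-tip(upper) -0.013 0.014 -0.011
wrist_8 0.016 mm-above-tip(upper) -0.014 0.014 -0.011
wrist_8 0.011 mm-above-tip(upper) -0.013 0.014 -0.011
wrist_8 0.006 mm-above-tip(upper) -0.012 0.013 -0.011
wrist_8 0.001 mm-above-tip(upper) -0.006 0.006 -0.01
wrist_a0 0.061 mm-above-tip(upper) -0.047 0.046 -0.016
wrist_a0 0.056 mm-above-tip(upper) -0.041 0.042 -0.012
wrist_a0 0.051 mm-above-tip(upper) -0.038 0.038 -0.013
wrist_a0 0.046 mm-above-tip(upper) -0.034 0.034 -0.013
wrist_a0 0.041 mm-above-tip(upper) -0.029 0.03 -0.013
wrist_a0 0.036 mm-above-tip(upper) -0.012 0.017 -0.011
wrist_a0 0.031 mm-above-tip(upper) -0.006 0.007 -0.011
wrist_a0 0.026 mm-above-tip(upper) -0.013 0.014 -0.011
wrist_a0 0.021 mm-above-tip(upper) -0.013 0.014 -0.011
wrist_a0 0.016 mm-above-tip(upper) -0.013 0.014 -0.011
wrist_a0 0.011 mm-above-tip(upper) -0.013 0.014 -0.011
wrist_a0 0.006 mm-above-tip(upper) -0.012 0.013 -0.011
wrist_a0 0.001 mm-above-tip(upper) -0.006 0.006 -0.01
```

The window (wrist view centre ≈(319,202)) and the paddle both measure s≈(0.541,−0.034). The hand fits the window with at least 7 mm spare beside it wherever it is below the plate, so press.

```bash
python3 -W ignore - <<'E'
from snap import *
move_l(s2w(.541,-.0345,.212-OFF+.012),feed=.12)
o=observe(); print(o["eef_pos"][2]+OFF,w2s(*o["eef_pos"][:2]))
hit=move_l(s2w(.541,-.0345,.172-OFF),feed=.03,max_force=20); o=observe(); print(hit,o["time_s"],o["eef_pos"][2]+OFF,w2s(*o["eef_pos"][:2]),o["ft_force"]); snap("9",("wrist","scene"))
p,d,K,T=load("scene_9.npz"); cv2.imwrite("pics/s9c.png",cv2.resize(p[130:270,280:440,::-1],None,fx=4,fy=4,interpolation=cv2.INTER_CUBIC))
E
```

```text
0.2248744001553444 [np.float64(0.5415884523001017), np.float64(-0.03457488152381001)]
True 19.3167 0.18559322604972042 [np.float64(0.5407879343875363), np.float64(-0.03454414751209876)] [-3.70839403  0.50441391  8.05825822]
```

View pics/s9c.png

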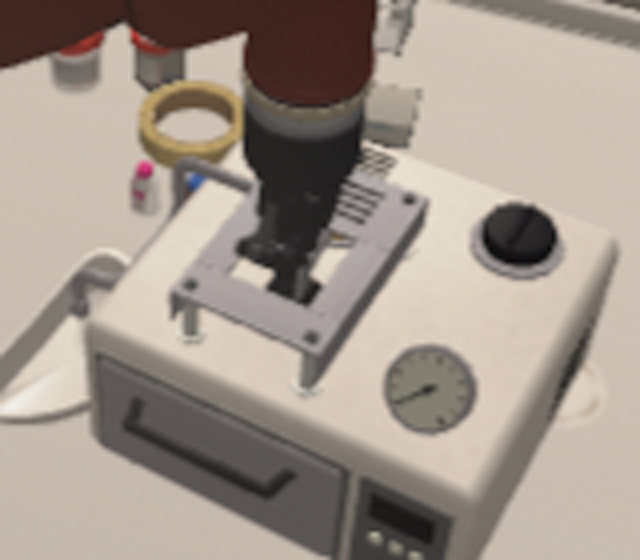

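View pics/wrist_9.png

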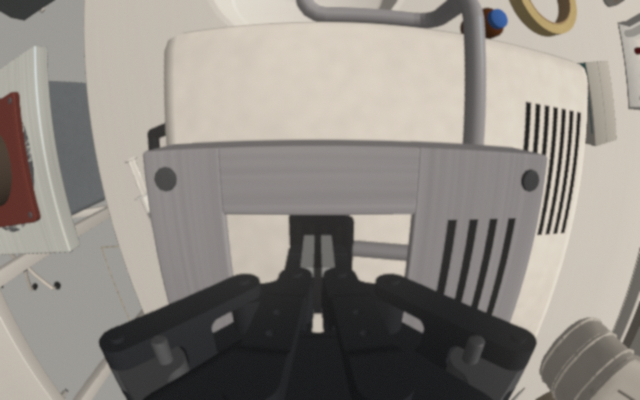

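```bash
python3 -W ignore - <<'E'
from snap import *
e=observe()["eef_pos"]
hit=move_l([e[0],e[1],.178-OFF],feed=.02,max_force=20); hold(1.2); o=observe(); print(hit,o["time_s"],o["eef_pos"][2]+OFF,o["ft_force"]); snap("10",("wrist","scene"))
p,d,K,T=load("wrist_10.npz"); W=wcloud(d,K,T);S=np.stack(w2s(W[...,0],W[...,1]),-1);Z=W[...,2]
m=(p.mean(2)<60)&(abs(S[...,0]-.54)<.03)&(S[...,1]>-.03)&(S[...,1]<-.005)&(Z>.165)&(Z<.2); q=np.c_[S[m],Z[m]]; print(m.sum(),q.min(0),q.max(0))
A=np.c_[q[:,0]-.541,np.ones(len(q))]; print("slope, z@centre",np.linalg.lstsq(A,q[:,2],rcond=None)[0])
p,d,K,T=load("scene_10.npz"); cv2.imwrite("pics/s10c.png",cv2.resize(p[200:260,350:430,::-1],None,fx=8,fy=8,interpolation=cv2.INTER_CUBIC))
E
```

```text
True 20.875 0.18550407142558253 [-4.76478002  1.06375596  9.17378634]
1701 [ 0.52698817 -0.02999231  0.17221506] [ 0.55821727 -0.01640198  0.19998748]
slope, z@centre [0.17030427 0.18203363]
```

View pics/s10c.png

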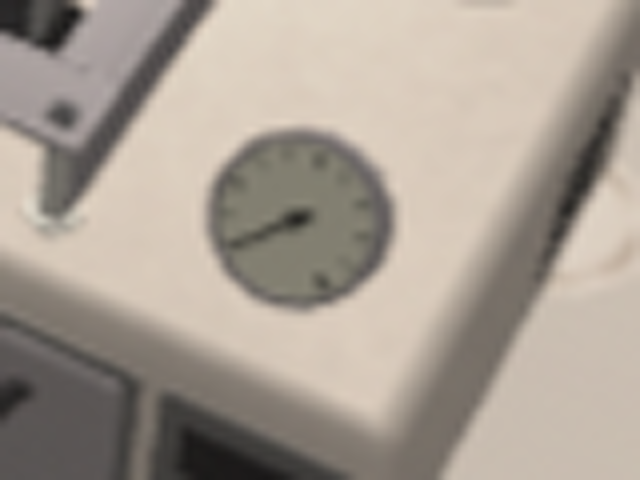

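```bash
python3 -W ignore - <<'E'
from snap import *
e=observe()["eef_pos"]
move_l([e[0],e[1],.27],feed=.12); hold(.3); snap("11"); o=observe(); print(o["time_s"],o["ft_force"])
p0,d0,K0,T0=load("wrist_8.npz")
for n,t in (("wrist","8"),("wrist","11"),("scene","8"),("scene","11")):
    p,d,K,T=load(f"{n}_{t}.npz"); W=(wcloud if n=="wrist" else cloud)(d,K,T);S=np.stack(w2s(W[...,0],W[...,1]),-1);Z=W[...,2]
    m=(p.mean(2)<60)&(abs(S[...,0]-.541)<.02)&(abs(S[...,1]+.0345)<.02)&(Z>.165)&(Z<.21); q=np.c_[S[m],Z[m]]
    A=np.c_[q[:,0]-.541,np.ones(len(q))]; print(n,t,m.sum(),"slope,z",np.linalg.lstsq(A,q[:,2],rcond=None)[0].round(4),"tip z",)
p,d,K,T=load("scene_11.npz"); cv2.imwrite("pics/s11c.png",cv2.resize(p[130:270,240:440,::-1],None,fx=4,fy=4,interpolation=cv2.INTER_CUBIC))
a=load("scene_7.npz")[0]; f=lambda p:cv2.resize(p[212:242,372:402,::-1],None,fx=12,fy=12,interpolation=cv2.INTER_CUBIC)
cv2.imwrite("pics/g.png",np.hstack([f(a),f(p)]))
E
```

```text
22.6167 [-0.72907383  1.06558986  0.66485549]
wrist 8 1459 slope,z [0.004  0.2037] tip z
wrist 11 1192 slope,z [0.2988 0.1793] tip z
scene 8 104 slope,z [0.0509 0.2047] tip z
scene 11 64 slope,z [0.1751 0.1815] tip z
```

View pics/g.png

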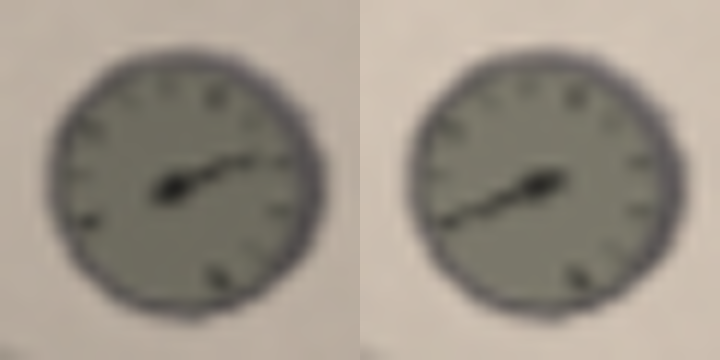

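View pics/s11c.png

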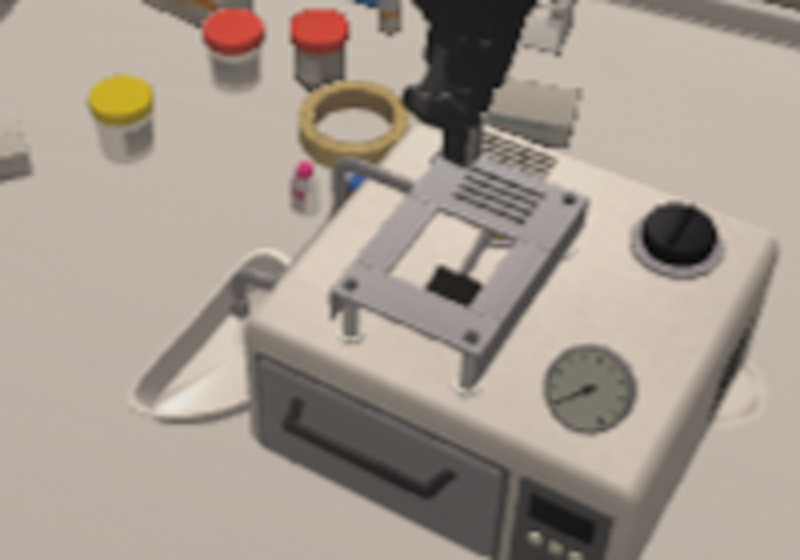

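The paddle slope is 0.299 and its centre is at 0.179 m, so the lever is at its stop. The needle sits on the zero mark. Draw the hand clear and hand in.

```bash
python3 -W ignore - <<'E'
from snap import *
movep([.45,.15,.33],ori(YAW)); o=observe(); print(o["time_s"],o["eef_pos"],o["ft_force"]); snap("12",("top","scene"))
for n in ("top","scene"):
    a=load(f"{n}_12.npz")[0]; 
job_done()
E
```

```text
23.6583 [0.45029688 0.14932714 0.32962394] [-0.14179967 -0.59710626  0.27097849]
the job is handed in; nothing more can be done
```

View pics/scene_12.png

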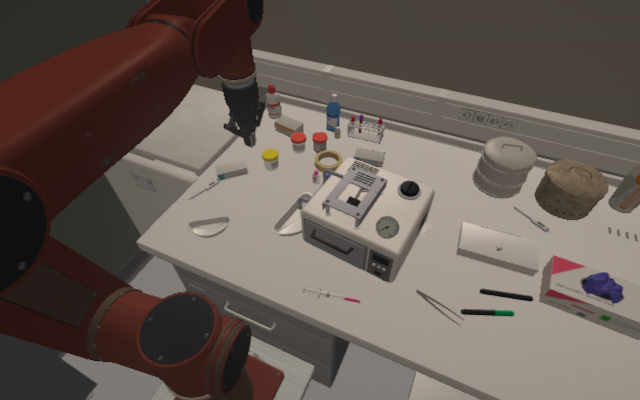

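I pushed the larger kidney dish under the vent spout, then pressed the vent lever to its stop through the guard window, drew the hand clear and handed the job in at about 24 s.

- **Dish:** its middle measures within about 2 mm of the spout axis. It was only pushed, never lifted.
- **Lever and gauge:** the paddle now slopes 0.299 rad in the wrist view, with its middle at 0.179 m. The needle sits on the zero mark. The far scene camera gave a slope of only 0.175 from 64 pixels; I trusted the close wrist view.
- **Guard:** by measurement the hand fits the window with at least 7 mm to spare, and I saw no sign of contact.
- **Other things:** they look unmoved in the last scene picture, but I did not measure them.
- **First push failed:** the fingertips sit about 39 mm behind the reported TCP (two cameras agree), which disagrees with the description. The first push therefore passed over the dish without moving it, and I corrected for the offset after that.

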